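Load the tube tray and lock its hold-down bar

TASK

Lay the loose orange tube lengthwise in the empty lane of the tube tray, the lane marked by the green clip, and let go of it. Then push the red knob on the free end of the yellow hold-down bar to swing the bar round its pin, over both tubes, fully home against its stop, so that the drop latch is lifted by the bar and falls back down behind it. Leave the other tube lying in its lane and do not disturb the label roll.

Things in the scene. Friction and masses are not known exactly. Their poses are not given: they have to be found in the camera images.
- tray: Aluminium tube tray fixed to the table, 150 x 190 mm, plate 5 mm thick (y -85 to +105 mm). Origin on the table top. Two lanes run along its x, centred at x 0, y +29 and -18 mm. Each has two white saddles at x -34 and +34 mm (12 mm thick, 56 mm gap between for fingers), resting surface 15 mm above the table, teeth 9 mm higher, 26 mm apart. Lips 20 mm high at x -64 and +64 mm.
- lane_clip: Green clip, 22 mm wide, on the tray's lip on the robot's side of the empty lane. Origin: the centre of the empty lane, 15 mm above the table, at the saddles' resting surface; the green piece itself sits 66 mm from there along -x, its top 17 mm above that surface. Axes parallel to the tray's: x runs along the lane.
- loose_tube: Orange tapered plastic tube with cap, 98 mm long, 20 mm across at the thick end, narrower at the other, 15 g, lying on the table in front of the crates (their rims are 176 mm high and begin at x = 0.50 m). Its y axis is its length; origin at the underside of its middle as it first lies. Either end may point to the robot in the lane.
- loose_tube_mid (a point): Middle of the loose tube, on its axis, 10 mm above the surface it lies on.
- tray_tube: The same kind of orange tube, already lying in the other lane. Its y axis is its length.
- tray_tube_mid (a point): Middle of the tube already in the tray, on its axis.
- hold_bar (a joint): Angle of the yellow bar about its upright pin, rad. 0: home on the rubber stop, the bar pointing along the tray's -y from the pin, over both lanes. Grows as it opens, clockwise from above, the free end swinging to the tray's -x, to 1.3. Starts at 1.0 to 1.1, clear of the lanes. Stays where it is left; needs 1 to 3 N at the knob.
- bar_knob (a point): Middle of the red upright knob (a round post 16 mm across, 40 mm tall, from 48 to 88 mm above the table) at the bar's free end, 187 mm from the pin's axis.
- bar_pivot (a point): Axis of the bar's pin, 44 mm above the table, at tray x 0, y +85 mm. The bar is a flat strip 16 mm wide, 8 mm thick, underside 40 mm above the table; tubes lying properly in their lanes reach up to 35 mm.
- latch (a joint): Angle of the steel drop latch, rad: 0 down, grows as it is lifted, to 0.9; it falls by its own weight. It reaches over the bar's path 150 mm from the pin. The rod on top of the bar lifts its sloping front by about 0.15 rad, from about 0.2 rad before home; it falls behind the rod, and holds the bar, only when the bar is within about 0.02 rad of home.
- latch_tip (a point): Top of the latch above its catch face, 67 mm above the table when down. Its grey post, with the rubber stop pad, stands at tray y -65 mm (26 mm wide), x 9 to 48 mm.
- label_roll: Roll of white labels, 68 mm across, 32 mm high, loose on the table, a bystander. Origin: centre of its underside.

How it is judged:
On the way:
1. the loose tube lies in the empty lane, let go, while the bar is still open (x of loose_tube_mid in the frame of lane_clip between -0.013 and 0.013 m and y of loose_tube_mid in the frame of lane_clip between -0.008 and 0.008 m and z of loose_tube_mid in the frame of lane_clip between 0.003 and 0.016 m and angle between the y axis of loose_tube and the x axis of tray, either way round below 0.2 rad and contact force between the fingers and loose_tube below 0.1 N and value of joint hold_bar above 0.6 rad), for 0.2 s.
At the end, for the whole second after the job is handed in: Loose tube at rest in the clip's lane (middle within 13 mm along, 8 mm across, 3 to 16 mm above the saddle surface; within 0.2 rad of the lane); other tube within 15 mm and 0.2 rad of its place; bar home (below 0.04 rad); latch down (below 0.06 rad) (x of loose_tube_mid in the frame of lane_clip between -0.013 and 0.013 m and y of loose_tube_mid in the frame of lane_clip between -0.008 and 0.008 m and z of loose_tube_mid in the frame of lane_clip between 0.003 and 0.016 m and angle between the y axis of each of loose_tube, tray_tube and the x axis of tray, either way round below 0.2 rad and distance of tray_tube_mid from where it was at the start of the episode below 0.015 m and value of joint hold_bar below 0.04 rad and value of joint latch below 0.06 rad and linear speed of loose_tube below 0.02 m/s); the robot touches nothing.
It fails at once if the label roll is moved by more than 30 mm (distance of label_roll from where it was at the start of the episode above 0.03 m).
It also fails if it takes over 69 s, if anything falls off the work surface, if the arm or the gripper's body presses on something with over 40 N, if the wrist force passes 120 N, or if a joint passes its speed limit or range.

ROBOT

A 6-joint arm with a two-finger parallel gripper is mounted at the origin on a cart in front of the work surface, level with it; the furniture and walls round the work are solid. World frame = base frame: x ahead of the robot, y to its left, z up, the work surface at z = 0. Lengths are in m, angles in rad, forces in N, time in s.
With the tool pointing down it reaches from about 0.35 to 0.775 m from the base axis. Payload 7.3 kg.
Tool frame: the origin (TCP) lies at the centre of the arm's flange, where the gripper is bolted on; the fingertips stand 178 mm ahead of it and the grasp point (between the pads) lies 159 mm ahead of it; z points along the fingers, y is the line along which they close (so a half turn about z gives the same grasp; the last joint's range is limited). The gripper opens to 92 mm and grips with 3 to 60 N. Pads are 19 mm wide; open, the fingers measure 130 mm over their backs; the gripper's body (75 mm by 190 mm) begins 47 mm behind the grasp point.
Start: joints at [1.1, 0.342, 1.524, -0, 1.275, -0.146], TCP at [0.168, 0.498, 0.405] pointing down, gripper open.
Joint ranges: [-2.53, 2.53], [-0.77, 2.02], [0.04, 2.7], [-1, 4.14], [0.28, 2.66], [-3.11, 3.11]. Speed limits (rad/s): [2.57, 2.57, 3.14, 3.14, 3.14, 3.14].

INTERFACE

Orientations are given as [roll, pitch, yaw] about the fixed x, y, z axes, in that order (R = Rz(yaw) Ry(pitch) Rx(roll)).
In Python, from cell import telemetry, vision, ticket gives the robot as it stands.
- The arm moves only by the shell command python3 -m crank 'ROWS' [FORCE]. ROWS is JSON, a list of rows, each a list of 5 numbers: the gripper command: -1 is shut, 1 is fully open, values between are in proportion, then the shift along the tool's x, y, z in mm, then the turn about the tool's z in rad. In form: [[fingers, dx, dy, dz, roll], ...]. A call has 1 to 12 rows; each row is the pose to reach, as a shift and turn from the pose commanded when the call began, along the tool's axes at that moment; what a row does not reach only later rows make up. A row lasts 1/12 s, in which the tool goes at most 41.7 mm and 7.16 degrees, less where a joint would pass 70% of its speed; a pose out of reach is approached as far as the arm can. A call with a gripper value outside its range is refused whole. The fingers move at their own pace and stop on an object; FORCE is the grip in N (left out, the last holds). Time passes only in rows, so rows that repeat a pose let the fingers close. It gives the time, the measured TCP pose, the force, the opening and the grip force at its end, in the units of the state.
- telemetry.observe(): the state, without advancing time (a new reading comes with each control period).
- vision.read_camera(name): name is "side" or "top"; returns (picture, depth): 480x640x3 uint8, red, green, blue; 480x640 float32, m along the optical axis (not along the pixel's ray), 0 where there is no reading.
- vision.get_calibration(name): a dict with "camera_matrix" (3x3 intrinsics, pixels), "dist" ([k1, k2, p1, p2, k3] as OpenCV has them; the pictures are not rectified), "rvec" (rotation vector, rad) and "tvec" (3), from world to camera coordinates, as OpenCV has them. Camera axes: x right, y down, z forward; pixel columns grow to the right and rows downward; lengths in m; the calibration is good to about 2 mm. A picture is of the moment at which its call begins. get_calibration takes no time and is no camera call.
- ticket.hand_in(): hands the job in; it is judged then, once.
The state is a dict: "time": time; "qpos": joint angles; "qvel": joint speeds; "joint_efforts": joint torques, N m; "tool_pos": TCP position; "tool_rot": TCP orientation; "contact_force": force on the tool from outside, world axes, zero at the start; "torque": the same for the moment, N m; "opening": finger opening in m; "grip_force": force on a finger pad.
Only numpy, scipy, OpenCV 4.12 (cv2) and the standard library are available. Lean on these libraries where they do the work, as an engineer would, in place of code of your own. Each camera call takes 0.05 s, during which the arm holds its last target. There are 200 camera calls.

## Working session

There is one attempt and no reset: what is moved stays moved. The work goes in short steps, Python scripts to look and compute and a shell command to move; the robot and the scene stay as the last step left them, time stands still between calls to the robot, and variables do not carry over. Pictures are saved under pics/ and viewed, at most 10 in all, crops included, and the job is handed in when it is done.

```bash
ls; mkdir -p pics; cat > h.py <<'E'
import cv2,numpy as np
from cell import telemetry,vision,ticket
def cal(n):
    c=vision.get_calibration(n);K=np.array(c["camera_matrix"],float);d=np.array(c["dist"],float)
    R=cv2.Rodrigues(np.array(c["rvec"],float))[0];t=np.array(c["tvec"],float).reshape(3);return K,d,R,t
def ray(n,uv):
    K,d,R,t=cal(n);p=cv2.undistortPoints(np.array(uv,float).reshape(-1,1,2),K,d).reshape(-1,2)
    return -R.T@t,(np.c_[p,np.ones(len(p))])@R
def plane(n,uv,z):
    o,D=ray(n,uv);return o+D*((z-o[2])/D[:,2])[:,None]
def cloud(n,dep):
    K,d,R,t=cal(n);v,u=np.mgrid[0:480,0:640];uv=np.c_[u.ravel(),v.ravel()]
    o,D=ray(n,uv);P=o+D*dep.reshape(-1,1);P[dep.ravel()==0]=np.nan;return P.reshape(480,640,3)
def proj(n,P):
    K,d,R,t=cal(n);return cv2.projectPoints(np.array(P,float).reshape(-1,1,3),cv2.Rodrigues(R)[0],t,K,d)[0].reshape(-1,2)
def shot(n,name=None):
    im,dep=vision.read_camera(n)
    if name: cv2.imwrite("pics/"+name,im[:,:,::-1]); np.savez("pics/"+name+".npz",im=im,dep=dep)
    return im,dep
E
python3 - <<'E'
from h import *
for n in("top","side"):
    shot(n,n+"0.png");K,d,R,t=cal(n);print(n,K[0,0],d,(-R.T@t).round(3),R[2].round(2))
print(telemetry.observe())
E
```

```text
pics
top 438.33757392868057 [0.02186292 0.         0.         0.         0.        ] [ 0.37  -0.035  1.117] [ 0.11 -0.   -0.99]
side 471.36146076857494 [0.0140188 0.        0.        0.        0.       ] [ 0.475 -1.146  0.69 ] [ 0.03  0.87 -0.48]
{'time': 0.1, 'qpos': array([ 1.10000692e+00,  3.42680742e-01,  1.52492132e+00,  2.52255247e-06,
        1.27538694e+00, -1.46026505e-01]), 'qvel': array([-0.00067838, -0.00100525, -0.00493683,  0.00046175,  0.0014836 ,
        0.00073021]), 'joint_efforts': array([ 6.49052508e-04, -4.32003593e+01, -2.44692242e+01,  7.19549507e-02,
        5.25904913e-02, -3.07126118e-05]), 'tool_pos': array([0.16745901, 0.49745715, 0.40409997]), 'tool_rot': array([-3.14021152e+00, -2.05565738e-04,  2.81682887e+00]), 'contact_force': array([-0.10147309,  0.27038793, -0.08830785]), 'torque': array([ 0.00712635, -0.00067822,  0.04424424]), 'grip_force': 0.0, 'opening': 0.09209660625212622}
```

View pics/top0.png

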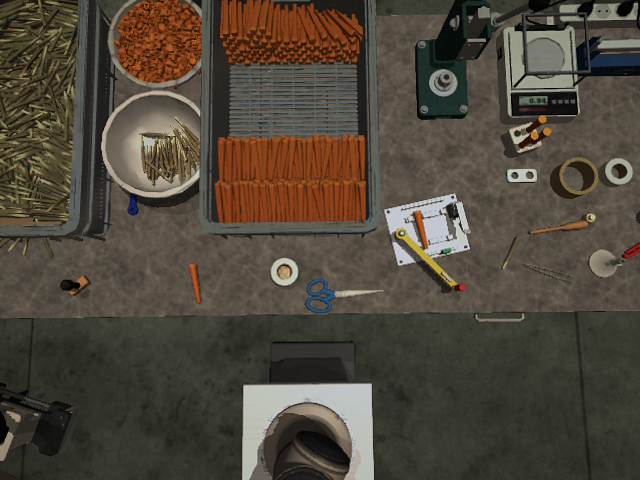

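View pics/side0.png

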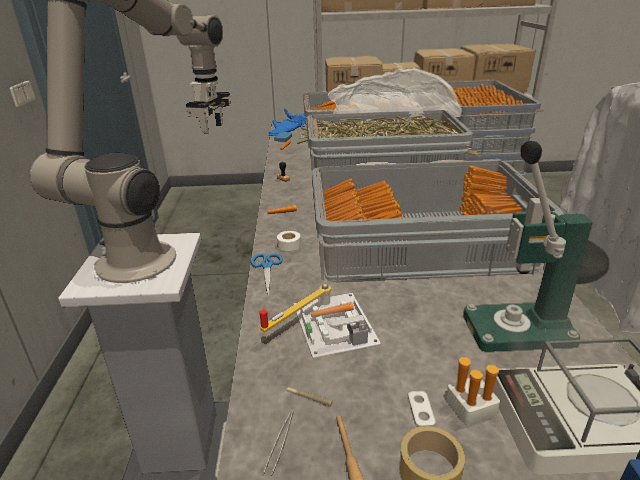

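The top picture shows the loose tube at (195,283), the label roll at (285,272), the tray around (427,228) with its tube at (420,230), the green clip at (447,251), the bar pin at (402,233) and the red knob at (460,288). The side picture shows the same layout with the knob at (264,318).

```bash
cat > m.py <<'E'
from h import *
import sys
def comp(mask,u0,v0,u1,v1):
    m=np.zeros_like(mask);m[v0:v1,u0:u1]=mask[v0:v1,u0:u1]
    n,l,s,c=cv2.connectedComponentsWithStats(m.astype(np.uint8))
    i=1+np.argmax(s[1:,4]);return l==i,s[i,4],c[i]
def masks(im):
    H=cv2.cvtColor(im,cv2.COLOR_RGB2HSV).astype(int);h,s,v=H[...,0],H[...,1],H[...,2]
    return dict(orange=(h>=4)&(h<=17)&(s>150)&(v>90),yellow=(h>=20)&(h<=32)&(s>150)&(v>90),green=(h>40)&(h<85)&(s>110)&(v>60),
      red=((h<=3)|(h>=175))&(s>160)&(v>80),white=(s<40)&(v>165))
def axis(P):
    c=P.mean(0);w,V=np.linalg.eigh(np.cov(P.T));d=V[:,1];q=(P-c)@d;lo,hi=q.min(),q.max()
    wd=lambda s:np.ptp(((P-c)@V[:,0])[s])
    return c+d*(lo+hi)/2,d,hi-lo,wd(q<lo+.02),wd(q>hi-.02)
E
python3 - <<'E'
from m import *
d=np.load("pics/top0.png.npz");im,dep=d["im"],d["dep"];M=masks(im);C=cloud("top",dep)
uv=lambda m:np.argwhere(m)[:,::-1]
m,a,c=comp(M["orange"],170,255,220,310);P=plane("top",uv(m),.01)[:,:2];print("loose",a,axis(P),np.nanmedian(C[m],0), "z",np.nanpercentile(C[m][:,2],[5,95]))
m,a,c=comp(M["orange"],405,205,435,255);P=plane("top",uv(m),.03)[:,:2];print("traytube",a,axis(P),np.nanmedian(C[m],0))
m,a,c=comp(M["green"],430,240,465,262);print("clip",a,c,plane("top",[c],.032),np.nanmedian(C[m],0))
m,a,c=comp(M["red"],445,278,475,300);print("knob",a,c,plane("top",[c],.08),np.nanmedian(C[m],0))
m,a,c=comp(M["yellow"],390,220,465,295);P=plane("top",uv(m),.048)[:,:2];print("bar",a,axis(P))
m,a,c=comp(M["white"],260,250,310,300);print("roll",a,c,plane("top",[c],.032))
w=M["white"].copy();w[:190]=0;w[270:]=0;w[:,:380]=0;w[:,475:]=0
r=cv2.minAreaRect(uv(w).astype(np.float32));b=plane("top",cv2.boxPoints(r),.005);print("tray box",r,b.round(4),b.mean(0),np.linalg.norm(np.diff(b,axis=0),axis=1))
cv2.imwrite("pics/crop0.png",cv2.resize(im[180:305,370:490,::-1],None,fx=4.8,fy=4.8,interpolation=cv2.INTER_CUBIC)[:600])
s=np.load("pics/side0.png.npz");im,dep=s["im"],s["dep"];M=masks(im);C=cloud("side",dep)
m,a,c=comp(M["red"],250,300,280,335);print("knob side",a,c,np.nanmedian(C[m],0))
m,a,c=comp(M["orange"],260,200,305,220);print("loose side",plane("side",uv(m),.01)[:,:2].mean(0),np.nanmedian(C[m],0))
m,a,c=comp(M["green"],295,315,320,345);print("clip side",a,c,plane("side",[c],.026),np.nanmedian(C[m],0))
E
```

```text
loose 223 (array([0.40297863, 0.27947312]), array([-0.97913724, -0.20320005]), np.float64(0.09843975601001136), np.float64(0.017043554502119765), np.float64(0.011266142859001026)) [0.40983417 0.27851387 0.01481356] z [0.00869154 0.01998229]
traytube 184 (array([ 0.5289578, -0.2891697]), array([-0.98080191, -0.19500669]), np.float64(0.09565831810192783), np.float64(0.0159876641578239), np.float64(0.009153081412596152)) [ 0.53643137 -0.28871453  0.02998408]
clip 27 [446.44444444 250.44444444] [[ 0.47482654 -0.34950997  0.032     ]] [ 0.47485281 -0.35044587  0.0313215 ]
knob 35 [461.74285714 287.        ] [[ 0.38344879 -0.36759197  0.08      ]] [ 0.3833753  -0.36543637  0.08719088]
bar 429 (array([ 0.456575  , -0.29332701]), array([-0.71033326, -0.70386551]), np.float64(0.19276940958264122), np.float64(0.024828872549986565), np.float64(0.014237834587238516))
roll 358 [284.05865922 271.2849162 ] [[0.42791186 0.05387186 0.032     ]]
tray box ((428.43914794921875, 228.35337829589844), (57.48912811279297, 77.68424987792969), 76.93067932128906) [[ 0.5862 -0.2019  0.005 ]
 [ 0.6296 -0.3981  0.005 ]
 [ 0.484  -0.4244  0.005 ]
 [ 0.4415 -0.2309  0.005 ]] [ 0.53532253 -0.31382218  0.005     ] [0.20092379 0.14798147 0.19811314]
knob side 123 [263.64227642 318.25203252] [ 0.38328764 -0.37307193  0.07364651]
loose side [0.40709878 0.27776677] [0.40969889 0.27258328 0.01245118]Traceback (most recent call last):
  File "<stdin>", line 16, in <module>
  File "m.py", line 6, in comp
    i=1+np.argmax(s[1:,4]);return l==i,s[i,4],c[i]
        ~~~~~~~~~^^^^^^^^^
    return _wrapfunc(a, 'argmax', axis=axis, out=out, **kwds)
    return bound(*args, **kwds)
ValueError: attempt to get argmax of an empty sequence
```

View pics/crop0.png

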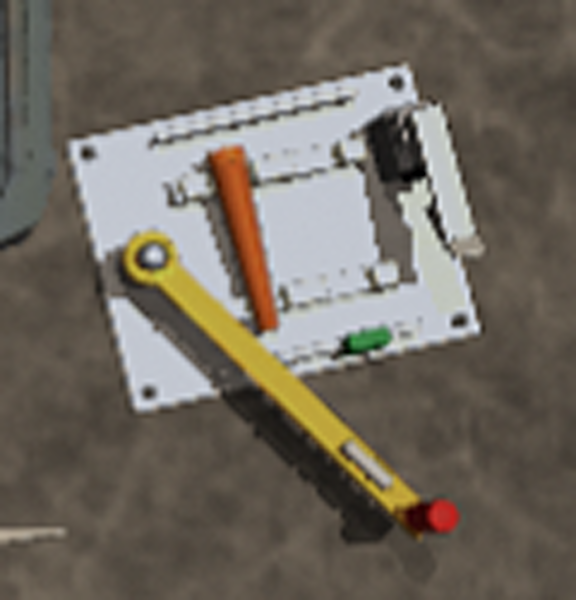

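The crop shows the tray's four corner screws at crop (88,152), (397,82), (459,320), (149,392), the pin at (150,257), the green clip at (366,340) and the knob at (440,516). The empty lane is the right-hand one, at tray y -18.

```bash
python3 - <<'E'
from m import *
px=lambda a:np.array(a,float)/4.8+[370,180]-.4
S=plane("top",px([(88,152),(397,82),(459,320),(149,392)]),.006)[:,:2];print(S.round(4))
ex=(S[0]-S[3]+S[1]-S[2])/2;ey=(S[0]-S[1]+S[3]-S[2])/2
print(np.linalg.norm(ex),np.linalg.norm(ey)); y1=np.arctan2(ex[1],ex[0]);y2=np.arctan2(-ey[0],ey[1]);yaw=(y1+y2)/2;print("yaw",y1,y2)
R=np.array([[np.cos(yaw),-np.sin(yaw)],[np.sin(yaw),np.cos(yaw)]]);T=S.mean(0)-R@[0,.01];print("tray",T)
lane=T+R@[0,-.018];print("lane",lane,"clip pred",T+R@[-.066,-.018],"pivot pred",T+R@[0,.085],"tube lane pred",T+R@[0,.029])
print("pivot seen",plane("top",px([(150,257)]),.056)); k=np.array([.3834,-.366]);print("knob in tray",R.T@(k-T), "r",np.linalg.norm(k-T-R@[0,.085]))
o=telemetry.observe();print(o["tool_pos"],cv2.Rodrigues(np.zeros(3))[0].shape)
E
```

```text
[[ 0.5803 -0.2115]
 [ 0.6162 -0.378 ]
 [ 0.4874 -0.4051]
 [ 0.4512 -0.24  ]]
0.1319227614859878 0.1697305241697114
yaw 0.21219550619683158 0.21439476488081546
tray [ 0.53590555 -0.31841351]
lane [ 0.53971581 -0.3360056 ] clip pred [ 0.47521146 -0.34997658] pivot pred [ 0.51791262 -0.23533972] tube lane pred [ 0.52976678 -0.29007069]
pivot seen [[ 0.51625676 -0.23344164  0.056     ]]
knob in tray [-0.15912275 -0.01422552] r 0.18752534171579227
[0.16745901 0.49745715 0.40409997] (3, 3)
```

```bash
cat > go.py <<'E'
# usage: go.py x y z yaw  -> tool-frame shift (mm) and turn
from h import *
import sys
from scipy.spatial.transform import Rotation as Ro
x,y,z,yaw=map(float,sys.argv[1:5]);o=telemetry.observe();R=Ro.from_euler("xyz",o["tool_rot"]).as_matrix()
s=R.T@(np.array([x,y,z])-o["tool_pos"])*1000
t=-(yaw-o["tool_rot"][2]);t=(t+np.pi/2)%np.pi-np.pi/2
print("shift",s.round(1),"turn",round(t,3),"time",o["time"],"q",o["qpos"].round(2),"pos",o["tool_pos"].round(4),o["tool_rot"].round(4),"F",o["contact_force"].round(1),"open",o["opening"],o["grip_force"])
E
python3 go.py .403 .2795 .25 .2046
python3 - <<'E'
from m import *
d=np.load("pics/top0.png.npz");C=cloud("top",d["dep"])
yaw=.213;R=np.array([[np.cos(yaw),-np.sin(yaw)],[np.sin(yaw),np.cos(yaw)]]);T=np.array([.5358,-.3184])
P=C[180:300,370:490].reshape(-1,3);P=P[~np.isnan(P[:,0])];q=(P[:,:2]-T)@R
s=(q[:,1]<-.04)&(q[:,1]>-.13)&(abs(q[:,0])<.09)&(P[:,2]>.03)
for a,b in zip(q[s],P[s,2]):print((a*1000).round().astype(int),int(b*1000),end=";")
print("crate right edge",plane("top",[(378,225),(376,100)],.176))
E
```

```text
shift [-292.8 -131.2  154.2] turn -0.529 time 0.1 q [ 1.1   0.34  1.52  0.    1.28 -0.15] pos [0.1675 0.4975 0.4041] [-3.1402e+00 -2.0000e-04  2.8168e+00] F [-0.1  0.3 -0.1] open 0.09209660625212622 0.0
[ 49 -71] 37;[ 48 -72] 40;[ 46 -73] 44;[ 47 -77] 38;[ 44 -75] 51;[ 43 -75] 59;[ 48 -59] 41;[ 47 -61] 41;[ 46 -63] 42;[ 46 -67] 39;[ 45 -68] 42;[ 45 -70] 42;[ 41 -63] 69;[ 41 -67] 64;[ 40 -68] 68;[ 39 -72] 65;[ 48 -52] 36;[ 47 -54] 39;[ 46 -56] 40;[ 43 -53] 55;[ 43 -56] 53;[ 44 -63] 40;[ 41 -58] 62;[ 39 -58] 69;[ 39 -61] 67;[ 39 -65] 63;[ 38 -66] 66;[ 38 -68] 66;[ 37 -70] 68;[ 37 -76] 59;[ 45 -52] 35;[ 44 -52] 43;[ 43 -54] 45;[ 41 -53] 53;[ 41 -56] 53;[ 40 -57] 55;[ 38 -57] 62;[ 37 -59] 65;[ 37 -60] 67;[ 36 -63] 67;[ 36 -66] 64;[ 35 -67] 68;[ 34 -69] 68;[ 34 -72] 66;[ 43 -52] 34;[ 42 -53] 39;[ 41 -54] 43;[ 39 -54] 51;[ 38 -53] 58;[ 38 -58] 52;[ 36 -58] 59;[ 35 -57] 67;[ 34 -60] 66;[ 34 -63] 64;[ 33 -63] 70;[ 33 -68] 62;[ 32 -70] 64;[ 32 -74] 61;[ 41 -52] 32;[ 40 -52] 38;[ 39 -54] 40;[ 37 -53] 50;[ 35 -53] 56;[ 35 -55] 57;[ 34 -58] 56;[ 33 -57] 66;[ 32 -60] 65;[ 31 -62] 67;[ 31 -64] 66;
[... 2905 characters left out ...]
60] 68;[-21 -64] 63;[-22 -66] 63;[-23 -68] 65;[-23 -69] 69;[-24 -72] 66;[-22 -57] 60;[-23 -57] 68;[-23 -60] 64;[-24 -61] 68;[-25 -64] 66;[-25 -67] 64;[-25 -70] 62;[-26 -71] 67;[-25 -58] 63;[-26 -59] 67;[-27 -61] 68;[-27 -63] 68;[-28 -65] 69;[-28 -67] 70;[-29 -71] 66;[-29 -72] 70;[-28 -59] 65;[-29 -60] 68;[-30 -61] 71;[-30 -65] 68;[-30 -67] 67;[-31 -69] 69;[-32 -71] 70;[-31 -58] 66;[-31 -60] 67;[-32 -61] 70;[-33 -62] 72;[-33 -66] 69;[-34 -68] 70;[-34 -70] 71;[-35 -71] 75;[-33 -58] 64;[-34 -57] 73;[-34 -60] 70;[-35 -63] 68;[-36 -64] 73;[-36 -67] 72;[-37 -68] 74;[-37 -72] 69;[-37 -59] 71;[-37 -61] 74;crate right edge [[ 0.51808841 -0.16201321  0.176     ]
 [ 0.80037489 -0.16470961  0.176     ]]
```

```bash
python3 -m crank '[[1,-75,-35,0,-0.12],[1,-150,-70,0,-0.24],[1,-220,-100,40,-0.36],[1,-260,-118,80,-0.48],[1,-293,-131,120,-0.529],[1,-293,-131,154,-0.529],[1,-293,-131,154,-0.529],[1,-293,-131,154,-0.529],[1,-293,-131,154,-0.529],[1,-293,-131,154,-0.529],[1,-293,-131,154,-0.529],[1,-293,-131,154,-0.529]]' 10; python3 go.py .403 .2795 .181 .2046
python3 - <<'E'
from m import *
im,dep=shot("top","top1.png");M=masks(im);uv=lambda m:np.argwhere(m)[:,::-1]
m,a,c=comp(M["orange"],170,255,220,310);print(a,c)
E
```

```text
time: 1.1
tool_pos: [0.4033, 0.2799, 0.2506]
tool_rot: [3.141, -0.001, -2.939]
contact_force: [0.4, 0.2, -0.1]
opening: 0.0914
grip_force: 0.0
shift [ 0.3 -0.4 69.6] turn -0.002 time 1.1 q [ 0.45  0.47  1.82  0.    0.86 -1.32] pos [0.4033 0.2799 0.2506] [ 3.1415e+00 -1.3000e-03 -2.9389e+00] F [ 0.4  0.2 -0.1] open 0.09143540357557833 0.0
22 [198.5        299.31818182]
```

```bash
python3 -m crank '[[1,0,0,35,0],[1,0,0,60,0],[1,0,0,69.5,0],[1,0,0,69.5,0],[1,0,0,69.5,0],[-1,0,0,69.5,0],[-1,0,0,69.5,0],[-1,0,0,69.5,0],[-1,0,0,69.5,0],[-1,0,0,69.5,0],[-1,0,0,69.5,0],[-1,0,0,69.5,0]]' 10; python3 go.py .403 .2795 .181 .2046
```

```text
time: 2.15
tool_pos: [0.4034, 0.2799, 0.1813]
tool_rot: [3.141, 0.0, -2.938]
contact_force: [0.8, 0.1, -0.7]
opening: 0.0496
grip_force: 0.0
shift [ 0.5 -0.3  0.3] turn -0.001 time 2.15 q [ 0.45  0.59  1.87  0.    0.69 -1.32] pos [0.4034 0.2799 0.1813] [ 3.1415e+00  2.0000e-04 -2.9375e+00] F [ 0.8  0.1 -0.7] open 0.049640343157585066 0.0
```

```bash
python3 -m crank '[[-1,0,0,0,0],[-1,0,0,0,0],[-1,0,0,0,0],[-1,0,0,0,0],[-1,0,0,0,0],[-1,0,0,0,0],[-1,0,0,0,0],[-1,0,0,0,0],[-1,0,0,0,0],[-1,0,0,0,0]]' 10; python3 go.py .403 .2795 .181 .2046
```

```text
time: 2.98
tool_pos: [0.4034, 0.2799, 0.1812]
tool_rot: [3.142, 0.0, -2.937]
contact_force: [-0.9, 0.7, -0.1]
opening: 0.0171
grip_force: 10.0
shift [ 0.5 -0.3  0.2] turn -0.0 time 2.9833 q [ 0.45  0.59  1.87  0.    0.69 -1.32] pos [0.4034 0.2799 0.1812] [ 3.1415e+00  1.0000e-04 -2.9374e+00] F [-0.9  0.7 -0.1] open 0.017149873786395146 9.990446336032619
```

```bash
python3 -m crank '[[-1,0,0,-20,0],[-1,0,0,-55,0],[-1,0,0,-95,0],[-1,0,0,-135,0],[-1,0,0,-175,0],[-1,0,0,-200,0],[-1,0,0,-200,0],[-1,0,0,-200,0]]'; python3 go.py .5395 -.336 .33 .213
```

```text
time: 3.65
tool_pos: [0.4033, 0.2799, 0.3825]
tool_rot: [3.141, 0.003, -2.937]
contact_force: [-0.7, -0.1, -1.1]
opening: 0.0172
grip_force: 10.0
shift [  -8.2 -630.8   52. ] turn -0.009 time 3.65 q [ 0.45  0.3   1.65  0.    1.19 -1.32] pos [0.4033 0.2799 0.3825] [ 3.1407  0.0034 -2.9373] F [-0.7 -0.1 -1.1] open 0.017191939574534274 9.990725465249852
```

```bash
python3 -m crank '[[-1,0,-15,0,0],[-1,0,-45,0,0],[-1,0,-80,0,0],[-1,0,-115,0,0],[-1,0,-150,0,0],[-1,0,-185,0,0],[-1,0,-220,0,0],[-1,0,-255,0,0],[-1,0,-290,0,0],[-1,0,-325,0,0],[-1,0,-360,0,0],[-1,0,-385,0,0]]' && python3 go.py .5395 -.336 .33 .213
```

```text
time: 4.65
tool_pos: [0.4814, -0.0997, 0.3792]
tool_rot: [3.14, -0.003, -2.939]
contact_force: [0.3, 1.0, -0.0]
opening: 0.0172
grip_force: 10.0
shift [  -9.5 -243.2   48.9] turn -0.01 time 4.65 q [-0.36  0.31  1.65 -0.    1.19 -2.13] pos [ 0.4814 -0.0997  0.3792] [ 3.1403e+00 -2.9000e-03 -2.9388e+00] F [ 0.3  1.  -0. ] open 0.0171683446835234 9.99088627353558
```

```bash
python3 -m crank '[[-1,-2,-30,0,-0.009],[-1,-4,-65,0,-0.009],[-1,-6,-100,0,-0.009],[-1,-8,-135,10,-0.009],[-1,-8,-170,20,-0.009],[-1,-8,-205,30,-0.009],[-1,-8,-230,45,-0.009],[-1,-8,-243,50,-0.009],[-1,-8,-244,50,-0.009],[-1,-8,-244,50,-0.009],[-1,-8,-244,50,-0.009]]' && python3 go.py .5395 -.336 .33 .213
python3 - <<'E'
from m import *
im,dep=shot("side","side1.png");shot("top","top1b.png")
p=proj("side",[telemetry.observe()["tool_pos"]-[0,0,.171]])[0];print(p)
u,v=p.astype(int);cv2.imwrite("pics/c1.png",cv2.resize(im[v-90:v+110,u-120:u+120,::-1],None,fx=3,fy=3,interpolation=cv2.INTER_CUBIC))
E
```

```text
time: 5.57
tool_pos: [0.5388, -0.3331, 0.3313]
tool_rot: [3.141, -0.0, -2.928]
contact_force: [-0.4, -0.6, 0.3]
opening: 0.0168
grip_force: 10.0
shift [-0.  -3.   1.3] turn 0.001 time 5.5667 q [-0.67  0.6   1.31  0.    1.24 -2.46] pos [ 0.5388 -0.3331  0.3313] [ 3.1405e+00 -2.0000e-04 -2.9275e+00] F [-0.4 -0.6  0.3] open 0.016785943914576183 9.990689113928966
[337.2931539  268.63517029]
```

View pics/c1.png

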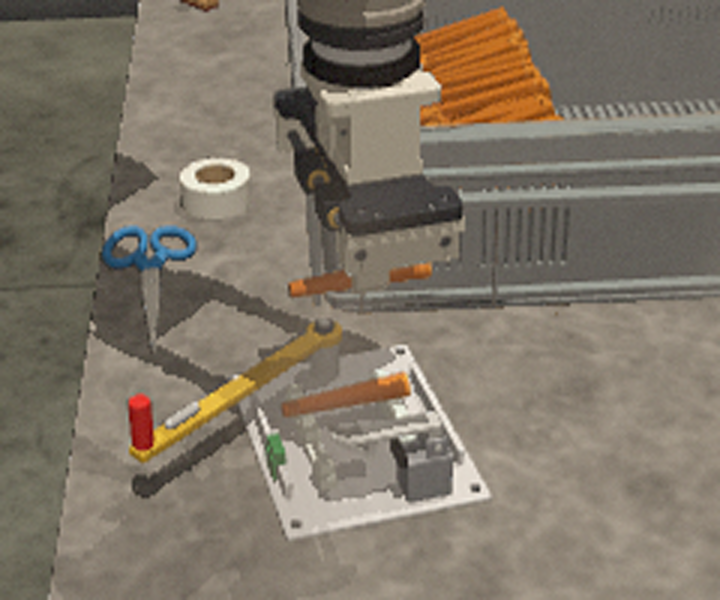

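The side crop shows the tube held level between the fingers, its ends at crop (292,288) and (430,271). The tray is clear below it and the label roll is undisturbed.

```bash
python3 - <<'E'
from m import *
d=np.load("pics/side1.png.npz");im=d["im"];M=masks(im)["orange"]|masks(im)["red"]
o=telemetry.observe();t=o["tool_pos"];e=np.array([np.cos(.213),np.sin(.213)]);n=np.array([-e[1],e[0]])
u,v=337,268;m=np.zeros_like(M);m[v-8:v+16,u-28:u+30]=M[v-8:v+16,u-28:u+30]
m[:v-3,u+12:]&=False
uv=np.argwhere(m)[:,::-1];c,D=ray("side",uv);s=((t[:2]-c[:2])@n)/(D[:,:2]@n);P=c+D*s[:,None]
a=(P[:,:2]-t[:2])@e;z=P[:,2]-t[2]
print(len(uv),uv.min(0),uv.max(0));
for lo,hi in((-.08,-.04),(-.04,-.02),(.01,.04),(.04,.08)):
    k=(a>lo)&(a<hi);print(lo,k.sum(),a[k].min() if k.any() else 0,a[k].max() if k.any() else 0,np.percentile(z[k],[5,50,95]) if k.any() else 0)
E
```

```text
115 [313 266] [360 276]
-0.08 25 -0.051563715391439974 -0.04103530398756351 [-0.17994945 -0.17476552 -0.17000604]
-0.04 24 -0.03909603666290493 -0.022033165614422916 [-0.17994908 -0.17491348 -0.16989724]
0.01 32 0.02095384807508257 0.03846900295927849 [-0.18154923 -0.17803423 -0.17392189]
0.04 22 0.04049694199066896 0.04944473985083431 [-0.18234398 -0.17759637 -0.17246421]
```

```bash
python3 go.py .5402 -.3358 .215 .213
```

```text
shift [ -0.5  -3.1 117.2] turn 0.002 time 5.6667 q [-0.67  0.6   1.31  0.    1.24 -2.46] pos [ 0.539  -0.3329  0.3322] [-3.1411e+00  8.0000e-04 -2.9268e+00] F [ 0.4 -0.3  0. ] open 0.016707002715821543 9.9906299351278
```

```bash
python3 -m crank '[[-1,-0.5,-3,20,0],[-1,-0.5,-3,50,0],[-1,-0.5,-3,80,0],[-1,-0.5,-3,105,0],[-1,-0.5,-3,117,0],[-1,-0.5,-3,117,0],[-1,-0.5,-3,117,0],[-1,-0.5,-3,117,0]]' && python3 go.py .5402 -.3358 .198 .213
python3 - <<'E'
from m import *
im,dep=shot("side","side2.png")
cv2.imwrite("pics/c2.png",cv2.resize(im[250:370,240:400,::-1],None,fx=5,fy=5,interpolation=cv2.INTER_CUBIC))
E
```

```text
time: 6.33
tool_pos: [0.5406, -0.3373, 0.2164]
tool_rot: [-3.139, 0.002, -2.928]
contact_force: [0.2, 0.1, 0.3]
opening: 0.0171
grip_force: 10.0
shift [ 0.1  1.6 18.4] turn 0.001 time 6.3333 q [-0.68  0.73  1.41  0.    1.   -2.46] pos [ 0.5406 -0.3373  0.2164] [-3.1389e+00  2.3000e-03 -2.9279e+00] F [0.2 0.1 0.3] open 0.01711660237777194 9.99052704868518
```

View pics/c2.png

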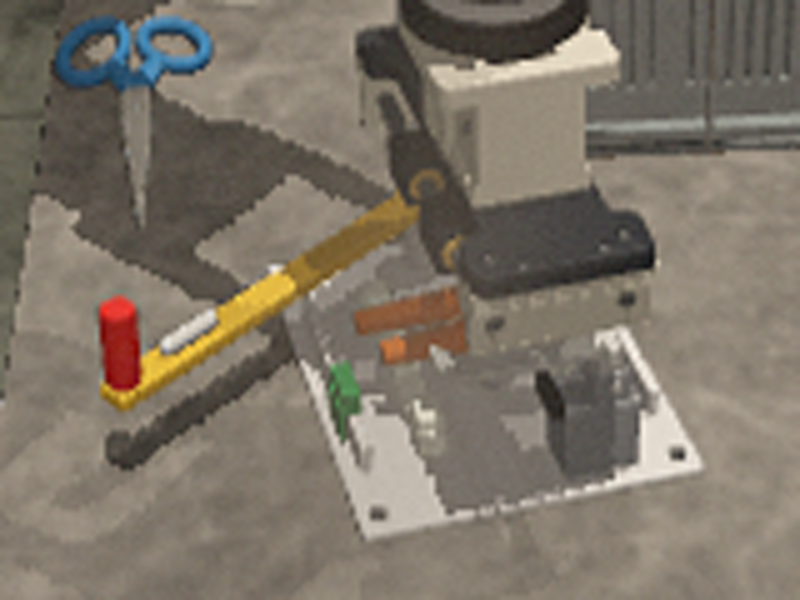

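The crop shows the held tube above the empty lane at crop (425,345), with the tray tube behind it at (410,310). The bar is still open and the knob is at (120,345).

```bash
python3 -m crank '[[-1,0,1,8,0],[-1,0,1,14,0],[-1,0,1,17,0],[-1,0,1,17,0],[-1,0,1,17,0],[-1,0,1,17,0]]' && python3 go.py .5402 -.3358 .198 .213
```

```text
time: 6.88
tool_pos: [0.5397, -0.3363, 0.1971]
tool_rot: [3.141, -0.0, -2.928]
contact_force: [-0.8, -0.1, -0.2]
opening: 0.0172
grip_force: 10.0
shift [-0.6  0.4 -0.9] turn 0.0 time 6.8833 q [-0.68  0.75  1.43  0.    0.96 -2.46] pos [ 0.5397 -0.3363  0.1971] [ 3.1414 -0.     -2.9284] F [-0.8 -0.1 -0.2] open 0.017220611282472778 9.990660765579378
```

```bash
python3 -m crank '[[-0.4,0,0,0,0],[-0.4,0,0,0,0],[-0.4,0,0,0,0],[-0.4,0,0,0,0],[-0.4,0,0,0,0],[-0.4,0,0,0,0],[-0.4,0,0,-4,0],[-0.4,0,0,-15,0],[-0.4,0,0,-40,0],[-0.4,0,0,-75,0],[-0.4,0,0,-110,0],[-0.4,0,0,-130,0]]' && python3 go.py .45 -.45 .30 1.1
python3 - <<'E'
from m import *
im,dep=shot("side","side3.png")
cv2.imwrite("pics/c3.png",cv2.resize(im[250:370,240:400,::-1],None,fx=5,fy=5,interpolation=cv2.INTER_CUBIC))
E
```

```text
time: 7.88
tool_pos: [0.54, -0.3364, 0.3326]
tool_rot: [-3.137, 0.004, -2.928]
contact_force: [1.2, -0.5, 0.6]
opening: 0.0277
grip_force: 0.0
shift [112.1 -91.8  32.6] turn -0.887 time 7.8833 q [-0.68  0.6   1.3   0.    1.23 -2.46] pos [ 0.54   -0.3364  0.3326] [-3.1368  0.004  -2.9283] F [ 1.2 -0.5  0.6] open 0.02769930713711728 0.0
```

View pics/c3.png

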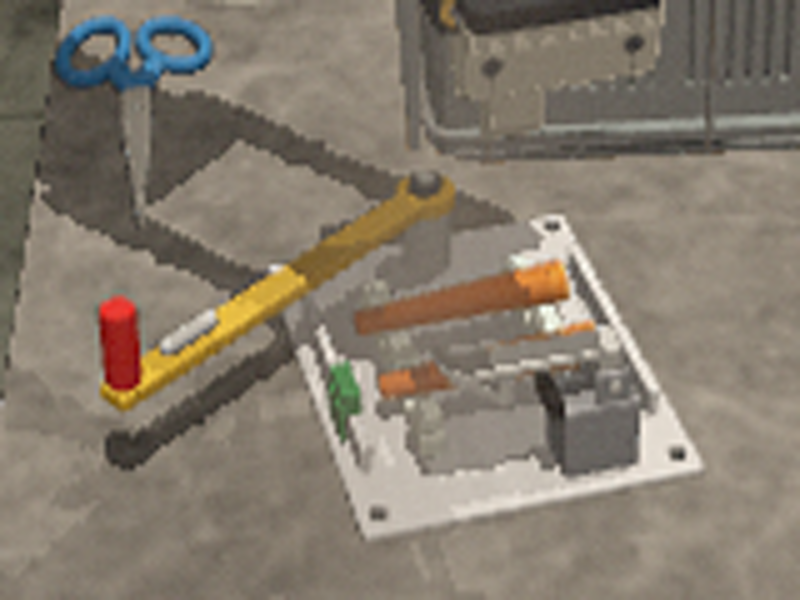

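The crop shows the loose tube lying in the clip's lane, its ends at about (395,382) and (590,330) either side of the latch. The tray tube is undisturbed, and the bar is open with its knob at (120,345).

```bash
python3 go.py .352 -.334 .33 2.34
```

```text
shift [183.7  42.7   4.2] turn 1.015 time 7.9333 q [-0.68  0.6   1.3   0.    1.24 -2.46] pos [ 0.5405 -0.3368  0.336 ] [-3.1323  0.0076 -2.9282] F [ 1.  -1.4  2.7] open 0.027253577670473296 0.0
```

```bash
python3 -m crank '[[-1,20,5,0,0.11],[-1,45,10,0,0.22],[-1,70,15,0,0.33],[-1,95,20,0,0.44],[-1,120,26,0,0.55],[-1,145,32,0,0.66],[-1,165,38,0,0.77],[-1,180,43,0,0.88],[-1,184,43,0,0.98],[-1,184,43,0,1.015],[-1,184,43,0,1.015],[-1,184,43,0,1.015]]' && python3 - <<'E'
from m import *
im,dep=shot("top","top4.png");M=masks(im);C=cloud("top",dep);uv=lambda m:np.argwhere(m)[:,::-1]
yaw=.213;R=np.array([[np.cos(yaw),-np.sin(yaw)],[np.sin(yaw),np.cos(yaw)]]);T=np.array([.5358,-.3184])
for b in((405,205,427,255),(427,205,455,250)):
    m,a,c=comp(M["orange"],*b);P=plane("top",uv(m),.026)[:,:2];x=axis(P);print(a,(x[0]-T)@R,np.arctan2(x[1][1],x[1][0])-yaw,x[2:])
m,a,c=comp(M["red"],435,270,480,305);print("knob",a,np.nanmedian(C[m],0))
cv2.imwrite("pics/c4.png",cv2.resize(im[190:310,380:500,::-1],None,fx=5,fy=5,interpolation=cv2.INTER_CUBIC))
E
python3 go.py .357 -.339 .234 2.34
```

```text
time: 8.93
tool_pos: [0.3508, -0.3332, 0.3278]
tool_rot: [3.142, 0.001, 2.341]
contact_force: [0.1, -0.7, -0.1]
opening: 0.0004
grip_force: 0.0
184 [-0.00013284  0.02897634] -3.158328386117199 (np.float64(0.09601044203663642), np.float64(0.016046515696527045), np.float64(0.009186774447406447))
184 [-0.0008854  -0.01723473] -3.1701552095866607 (np.float64(0.09605286017680084), np.float64(0.01611806640386307), np.float64(0.008656041901709651))
knob 10 [ 0.38802849 -0.36136729  0.08743695]
shift [-8.4  0.3 93.7] turn 0.001 time 8.9833 q [-0.92  0.35  1.75  0.    1.04 -1.69] pos [ 0.3509 -0.3331  0.3276] [-3.1416e+00  8.0000e-04  2.3414e+00] F [-0.1 -0.1 -1. ] open 0.0006834866049784798 0.0
```

View pics/c4.png

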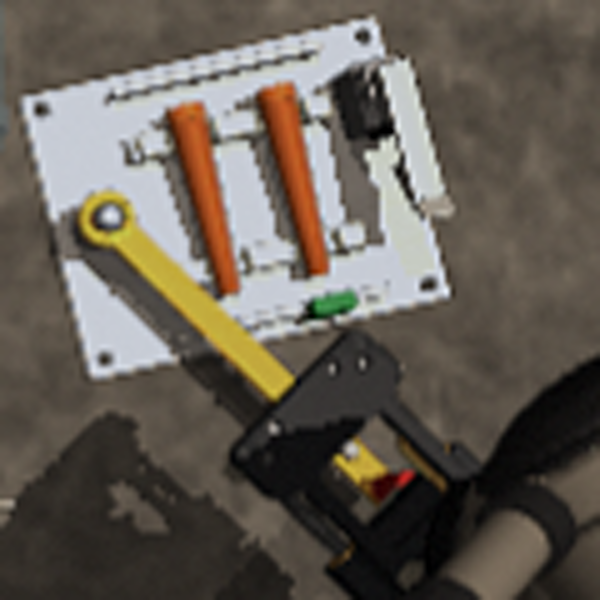

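The crop shows both tubes in their lanes, (205,200) and (295,180), in line with the tray. The bar is still open with the gripper above it, behind the knob at (390,485).

```bash
python3 -m crank '[[-1,0,0,30,0],[-1,0,0,60,0],[-1,0,0,85,0],[-1,0,0,93,0],[-1,0,0,93,0],[-1,0,0,93,0]]' && cat > arc.py <<'E'
# usage: arc.py gap_mm theta... -> shift/turn for the pusher behind the knob at each bar angle
from h import *
import sys
from scipy.spatial.transform import Rotation as Ro
o=telemetry.observe();Rt=Ro.from_euler("xyz",o["tool_rot"]).as_matrix();p=o["tool_pos"]
w=.213;R=np.array([[np.cos(w),-np.sin(w)],[np.sin(w),np.cos(w)]]);T=np.array([.5358,-.3184])+R@[0,.085]
g=float(sys.argv[1])/1000+.0175
q=R.T@(p[:2]-T);print("pos",p.round(4),"tray rel pin",q.round(4),"F",o["contact_force"].round(1),"t",o["time"])
for th in map(float,sys.argv[2:]):
    k=.187*np.array([-np.sin(th),-np.cos(th)])-g*np.array([np.cos(th),-np.sin(th)])
    W=T+R@k;s=Rt.T@(np.r_[W,.234]-p)*1000;yaw=w-th+np.pi
    t=(o["tool_rot"][2]-yaw+np.pi)%(2*np.pi)-np.pi
    print(th,W.round(3),[round(float(x),1) for x in s],round(float(t),3))
E
python3 arc.py 0 1.014 .95 .88 .8 .72 .64 .56 .48 .4 .3 .2
```

```text
time: 9.48
tool_pos: [0.3512, -0.3334, 0.2347]
tool_rot: [3.142, 0.0, 2.341]
contact_force: [-0.2, 0.3, 0.1]
opening: 0.0006
grip_force: 0.0
pos [ 0.3512 -0.3334  0.2347] tray rel pin [-0.1836 -0.0606] F [-0.2  0.3  0.1] t 9.4833
1.014 [ 0.371 -0.353] [-28.1, 0.9, 0.7] 0.0
0.95 [ 0.379 -0.362] [-40.1, 0.2, 0.7] -0.064
0.88 [ 0.388 -0.371] [-53.2, 0.3, 0.7] -0.134
0.8 [ 0.4   -0.381] [-68.2, 1.5, 0.7] -0.214
0.72 [ 0.412 -0.39 ] [-83.0, 3.9, 0.7] -0.294
0.64 [ 0.424 -0.398] [-97.6, 7.5, 0.7] -0.374
0.56 [ 0.438 -0.405] [-111.9, 12.2, 0.7] -0.454
0.48 [ 0.452 -0.411] [-125.7, 18.1, 0.7] -0.534
0.4 [ 0.466 -0.416] [-139.0, 25.0, 0.7] -0.614
0.3 [ 0.484 -0.42 ] [-154.8, 35.1, 0.7] -0.714
0.2 [ 0.503 -0.423] [-169.5, 46.8, 0.7] -0.814
```

Push through to about 0.4 rad at moderate speed.

```bash
python3 -m crank '[[-1,-20,1,0,0],[-1,-28,1,0,0],[-1,-40,0,0,-0.064],[-1,-53,0,0,-0.134],[-1,-68,1.5,0,-0.214],[-1,-83,4,0,-0.294],[-1,-97.5,7.5,0,-0.374],[-1,-112,12,0,-0.454],[-1,-125.5,18,0,-0.534],[-1,-139,25,0,-0.614],[-1,-139,25,0,-0.614]]' && python3 arc.py 0 .4 .35 .3 .25 .2 .15 .1 .05 .02 0 -.02; python3 - <<'E'
from m import *
im,dep=shot("top","top5.png");M=masks(im);C=cloud("top",dep)
i2,d2=shot("side","side5.png");C2=cloud("side",d2);m,a,c=comp(masks(i2)["red"],250,290,360,400);k=np.nanmedian(C2[m],0)
w=.213;R=np.array([[np.cos(w),-np.sin(w)],[np.sin(w),np.cos(w)]]);q=R.T@(k[:2]+[0,.008]-np.array([.5358,-.3184]))-[0,.085]
print("knob side",a,c,k,q,"theta",np.arctan2(-q[0],-q[1]),"r",np.hypot(*q))
cv2.imwrite("pics/c5.png",cv2.resize(i2[250:370,240:400,::-1],None,fx=5,fy=5,interpolation=cv2.INTER_CUBIC))
E
```

```text
time: 10.4
tool_pos: [0.4674, -0.4165, 0.2358]
tool_rot: [-3.139, 0.004, 2.958]
contact_force: [0.1, 1.1, -0.0]
opening: 0.0008
grip_force: 0.0
pos [ 0.4674 -0.4165  0.2358] tray rel pin [-0.0876 -0.1664] F [ 0.1  1.1 -0. ] t 10.4
0.4 [ 0.466 -0.416] [1.6, 0.4, 1.8] 0.003
0.35 [ 0.475 -0.418] [-7.8, -0.3, 1.8] -0.047
0.3 [ 0.484 -0.42 ] [-17.2, -0.5, 1.8] -0.097
0.25 [ 0.493 -0.422] [-26.5, -0.2, 1.9] -0.147
0.2 [ 0.503 -0.423] [-35.9, 0.5, 1.9] -0.197
0.15 [ 0.512 -0.423] [-45.2, 1.7, 1.9] -0.247
0.1 [ 0.522 -0.423] [-54.5, 3.4, 2.0] -0.297
0.05 [ 0.531 -0.423] [-63.6, 5.5, 2.0] -0.347
0.02 [ 0.537 -0.422] [-69.0, 7.0, 2.0] -0.377
0.0 [ 0.54  -0.422] [-72.6, 8.1, 2.0] -0.397
-0.02 [ 0.544 -0.421] [-76.2, 9.2, 2.0] -0.417Traceback (most recent call last):
  File "<stdin>", line 3, in <module>
  File "m.py", line 6, in comp
    i=1+np.argmax(s[1:,4]);return l==i,s[i,4],c[i]
        ~~~~~~~~~^^^^^^^^^
    return _wrapfunc(a, 'argmax', axis=axis, out=out, **kwds)
    return bound(*args, **kwds)
ValueError: attempt to get argmax of an empty sequence
```

```bash
python3 - <<'E'
import numpy as np,cv2
i2=np.load("pics/side5.png.npz")["im"];i1=np.load("pics/top5.png.npz")["im"]
f=lambda a:cv2.resize(a[...,::-1],(390,390),interpolation=cv2.INTER_CUBIC)
cv2.imwrite("pics/c5.png",np.hstack([f(i2[235:375,250:390]),f(i1[195:305,380:490])]))
E
```

```text
(no output)
```

View pics/c5.png

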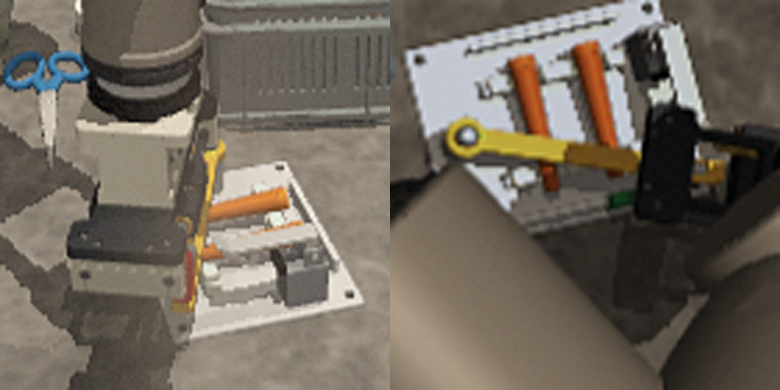

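The left (side) half shows the knob just ahead of the closed fingers at (190,275). The right (top) half shows the bar swinging over both tubes, which are still in their lanes. I'll continue to 0.05 rad.

```bash
python3 -m crank '[[-1,-8,0,0,-0.047],[-1,-17,-0.5,0,-0.097],[-1,-26.5,0,0,-0.147],[-1,-36,0.5,0,-0.197],[-1,-45,1.7,0,-0.247],[-1,-50,2.5,0,-0.272],[-1,-54.5,3.4,0,-0.297],[-1,-59,4.5,0,-0.322],[-1,-63.5,5.5,0,-0.347],[-1,-63.5,5.5,0,-0.347],[-1,-63.5,5.5,0,-0.347]]' && python3 arc.py 0 .05 .03 .02 .01 0 -.01 -.02 -.03
```

```text
time: 11.42
tool_pos: [0.5289, -0.422, 0.2343]
tool_rot: [-3.141, 0.001, -2.983]
contact_force: [-0.3, -0.1, -0.5]
opening: -0.0002
grip_force: 0.0
pos [ 0.5289 -0.422   0.2343] tray rel pin [-0.0286 -0.1848] F [-0.3 -0.1 -0.5] t 11.4167
0.05 [ 0.531 -0.423] [-1.9, -1.0, 0.3] -0.005
0.03 [ 0.535 -0.422] [-5.6, -1.3, 0.3] -0.025
0.02 [ 0.537 -0.422] [-7.5, -1.4, 0.3] -0.035
0.01 [ 0.538 -0.422] [-9.4, -1.5, 0.3] -0.045
0.0 [ 0.54  -0.422] [-11.2, -1.6, 0.3] -0.055
-0.01 [ 0.542 -0.422] [-13.1, -1.7, 0.3] -0.065
-0.02 [ 0.544 -0.421] [-15.0, -1.7, 0.3] -0.075
-0.03 [ 0.546 -0.421] [-16.9, -1.7, 0.3] -0.085
```

```bash
python3 -m crank '[[-1,-2,0,0,-0.01],[-1,-4,-0.5,0,-0.02],[-1,-6,-1,0,-0.03],[-1,-8,-1,0,-0.04],[-1,-9.5,-1,0,-0.05],[-1,-11,-1,0,-0.055],[-1,-11,-1,0,-0.055]]' && python3 arc.py 0 0 -.01 -.02 -.03
```

```text
time: 12.0
tool_pos: [0.5388, -0.4218, 0.2341]
tool_rot: [3.141, -0.004, -2.927]
contact_force: [-8.6, -0.6, 3.0]
opening: -0.0
grip_force: 4.1
pos [ 0.5388 -0.4218  0.2341] tray rel pin [-0.019  -0.1867] F [-8.6 -0.6  3. ] t 12.0
0.0 [ 0.54  -0.422] [-1.5, -0.3, 0.1] 0.002
-0.01 [ 0.542 -0.422] [-3.3, -0.5, 0.1] -0.008
-0.02 [ 0.544 -0.421] [-5.2, -0.6, 0.1] -0.018
-0.03 [ 0.546 -0.421] [-7.1, -0.8, 0.1] -0.028
```

```bash
python3 -m crank '[[-1,-1,0,0,0],[-1,-1,0,0,0],[-1,-1.5,0,0,0],[-1,-1.5,0,0,0]]' && python3 arc.py 0 0
```

```text
time: 12.33
tool_pos: [0.5393, -0.4218, 0.2341]
tool_rot: [3.14, -0.005, -2.927]
contact_force: [-13.1, -1.5, 4.5]
opening: 0.0005
grip_force: 6.2
pos [ 0.5393 -0.4218  0.2341] tray rel pin [-0.0184 -0.1868] F [-13.1  -1.5   4.5] t 12.3333
0.0 [ 0.54  -0.422] [-0.9, -0.2, 0.1] 0.001
```

```bash
python3 -m crank '[[-1,-1,0,0,0],[-1,-2,0,0,0],[-1,-2,0,0,0],[-1,-2,0,0,0]]' && python3 arc.py 0 0; python3 - <<'E'
from m import *
i2,_=shot("side","side6.png");i1,_=shot("top","top6.png")
f=lambda a:cv2.resize(a[...,::-1],(390,390),interpolation=cv2.INTER_CUBIC)
cv2.imwrite("pics/c6.png",np.hstack([f(i2[260:360,290:390]),f(i1[195:295,390:490])]))
E
```

```text
time: 12.67
tool_pos: [0.5401, -0.4218, 0.234]
tool_rot: [3.139, -0.009, -2.928]
contact_force: [-18.9, -2.4, 7.1]
opening: 0.0005
grip_force: 9.2
pos [ 0.5401 -0.4218  0.234 ] tray rel pin [-0.0177 -0.187 ] F [-18.9  -2.4   7.1] t 12.6667
0.0 [ 0.54  -0.422] [-0.2, -0.0, -0.0] 0.001
```

View pics/c6.png

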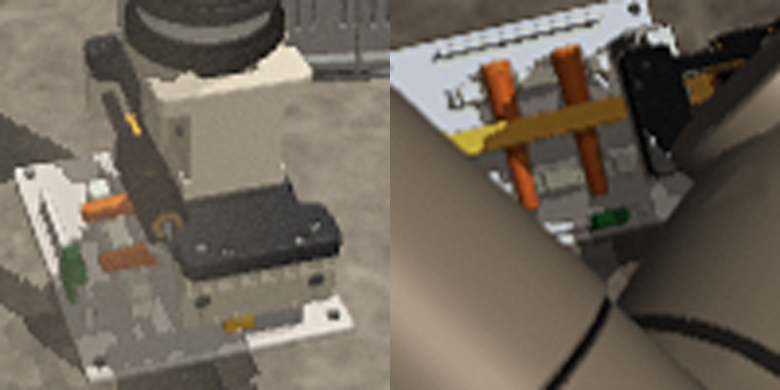

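The bar now lies across both tubes against the stop, but the gripper hides the latch. I'll back off and look.

```bash
python3 -m crank '[[-1,5,0,0,0],[-1,20,0,0,0],[-1,45,0,0,0],[-1,60,0,-20,0],[-1,75,0,-60,0],[-1,110,0,-95,0],[-1,145,0,-95,0],[-1,180,0,-95,0],[-1,210,0,-95,0],[-1,210,0,-95,0],[-1,210,0,-95,0]]'; python3 - <<'E'
from m import *
i2,d2=shot("side","side7.png");i1,d1=shot("top","top7.png");C2=cloud("side",d2);C1=cloud("top",d1)
w=.213;R=np.array([[np.cos(w),-np.sin(w)],[np.sin(w),np.cos(w)]]);T=np.array([.5358,-.3184]);uv=lambda m:np.argwhere(m)[:,::-1]
for n,i,C,b in(("side",i2,C2,(290,300,400,375)),("top",i1,C1,(440,195,490,260))):
    try:
        m,a,c=comp(masks(i)["red"],*b);k=np.nanmedian(C[m],0);q=R.T@(k[:2]-T)-[0,.085];print(n,a,c,k,q,"theta",np.arctan2(-q[0],-q[1]))
    except Exception as e:print(n,e)
m,a,c=comp(masks(i1)["yellow"],390,200,480,250);P=plane("top",uv(m),.048)[:,:2];x=axis(P);print("bar",a,x,"theta",(w-np.pi/2-np.arctan2(*(x[1]*np.sign(-x[1][1]))[::-1])))
P=C1.reshape(-1,3);q=(P[:,:2]-T)@R;s=(abs(q[:,1]+.065)<.007)&(P[:,2]>.03)
for x in range(-40,45,8):
    k=s&(abs(q[:,0]-x/1000)<.004);print(x,k.sum(),np.nanmedian(P[k,2])*1000 if k.any() else 0,end="; ")
f=lambda a:cv2.resize(a[...,::-1],(390,390),interpolation=cv2.INTER_CUBIC)
cv2.imwrite("pics/c7.png",np.hstack([f(i2[280:360,300:380]),f(i1[190:270,390:470])]))
E
```

```text
time: 13.68
tool_pos: [0.3371, -0.4658, 0.3297]
tool_rot: [-3.141, 0.001, -2.93]
contact_force: [0.5, -0.1, 0.6]
opening: 0.0007
grip_force: 0.0
side 108 [350.33333333 331.11111111] [ 0.55653224 -0.42598638  0.07388161] [-0.0024793 -0.1945377] theta 0.012743886917653161
top 32 [480.65625 213.375  ] [ 0.55772166 -0.418815    0.08629375] [ 0.00019922 -0.18777982] theta -0.0010609288934366474
bar 374 (array([ 0.5298749 , -0.29604963]), array([-0.22271781,  0.97488296]), np.float64(0.15145411107073736), np.float64(0.01567748649116074), np.float64(0.02391103832203514)) theta -0.011601419842223404
-40 5 74.15854456519489; -32 19 70.3102518749943; -24 21 66.06108952823541; -16 23 66.23242229703119; -8 24 65.923650072508; 0 24 65.82399897339164; 8 23 64.96450168638357; 16 26 65.1760811410711; 24 28 64.89500050244268; 32 24 64.78885536932388; 40 14 66.39464405634821;
```

View pics/c7.png

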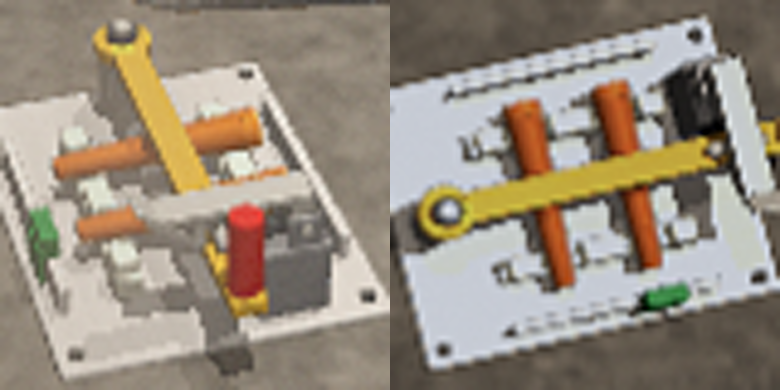

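The bar is home (knob measures 0.00 to 0.01 rad) and the latch profile is back to its starting heights. Both tubes lie in their lanes under the bar, and the arm is clear.

```bash
python3 -c "from cell import ticket;print(ticket.hand_in())"
```

```text
the job is handed in; nothing more can be done
None
```

The job is handed in, with no verdict returned: the loose tube is let go in the clip's lane, the bar is home with the latch down behind it, the other tube is in its lane, and the label roll was never touched.

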